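# Invert the rinsed parts cup onto the drip peg

### The job

Put the rinsed steel cup up to drain on the tilting drip stand: tip the standing cup over into the trough so that its mouth faces the lowered peg, slide it along until its rim is home against the peg's collar, then use the stand's lever to swing the peg fully upright so that the cup sits upside down on it. Leave the mug, the padlock and the cutter wheel where they are.

Things in the scene. Friction and masses are not known exactly. Their poses are not given: they have to be found in the camera images.
- stand: Tilting drip stand fixed to the bench: grey base plate 280x86x6 mm with an aluminium trough. Origin on the bench, under the middle of point step. x runs along the stand from standing bay to hinge, z up, y toward the lever side. Two rails, 58 mm apart inside, 5 thick, top 42 mm above the bench, x -80 to 125 mm. Hinge cheeks at x 158 to 182, y 18 to 26 mm each side, top 50 mm up.
- step (a point): Middle of the step between bay and trough, at (0, 0, 11) mm in the stand's frame. Bay: x -80 to 0, floor (base plate) 6 mm above the bench, open at the -x end. Trough deck: x 0 to 140 mm, 11 mm above the bench, two strips with a 16 mm slot between them. The 5 mm step holds the foot of a cup that is pushed near its top.
- cup: Straight steel cup: outside diameter 52, height 80, wall 3, bottom 4 mm, about 140 g. Origin: centre of the underside; z points out of the mouth. Starts standing mouth up in the bay. Pushed toward +x near its top it topples over the step (falls by itself past 45 deg) and lies in the trough, axis 36 mm above the bench, underside 5 mm behind the step, mouth about 12 mm short of the peg tip.
- cup_mouth (a point): Centre of the cup's mouth, in the plane of the rim, 80 mm from the underside.
- peg (a joint): Hinge of the drip peg, rad: 0 = peg lowered (level, pointing along the stand's -x into the trough), 1.571 = peg upright (end stop). Stiff: it stays where it is left; turning it takes 2.5 to 5 N at the lever grip.
- hinge (a point): Middle of the hinge axis, at (170, 0, 36) mm in the stand's frame. The axis runs along the stand's y; its direction axes are those of the stand.
- collar (a point): Centre of the face of the steel collar on the peg, a 58 mm disc 23 mm from the hinge axis. The peg, 24 mm in diameter, reaches 60 mm beyond this face and has a rounded tip. Peg lowered: face at x = 147 mm in the stand's frame, centre 36 mm above the bench. Its axes turn with the peg; x points from peg tip to hinge.
- lever_grip (a point): Centre of the black grip bar of the lever: 16 mm thick, 44 long along the stand's y, 105 from the hinge axis, at stand y = +75 mm, on a 10 mm rod from its middle to the axle. Peg lowered: lever straight up, grip 141 mm above the bench. Pushed along the stand's +x it swings over and down; peg upright: lever level toward +x, grip 36 mm above the bench.
- mug: White mug with a handle, 83 x 115 x 86 mm, standing on the bench to the left; a bystander. Origin: underside.
- padlock: Brass padlock, 59 x 40 x 15 mm, lying on the bench to the left; a bystander. Origin: underside.
- cutter_wheel: Toothed steel disc, 60 mm across, 7 mm thick, lying on the bench to the right; a bystander. Origin: underside.

How it is judged (in metres and radians):
On the way, in this order (a step that is already met when the one before it is completed fails the run):
1. the cup lies in the trough, mouth toward the lowered peg (angle between cup's own z axis and vertical between 1.4 and 1.75 rad and angle between the z axis of cup and the x axis of stand, either way round below 0.2 rad and x of cup_mouth in the frame of stand above 0.055 m and value of joint peg below 0.3 rad), for 0.2 s.
2. the cup is on the lowered peg, its rim home against the collar (within 8 mm) (distance between cup_mouth and collar below 0.02 m and x of cup_mouth in the frame of collar above -0.008 m and value of joint peg below 0.3 rad), for 0.2 s.
At the end, for the whole second after the job is handed in: The peg is upright (hinge over 1.48 rad), the cup sits mouth down on it within 0.12 rad of plumb, its rim on the collar (within 5 mm, centred within 15 mm) and at rest (value of joint peg above 1.48 rad and angle between cup's own z axis and vertical above 3.02 rad and horizontal distance between cup_mouth and collar below 0.015 m and x of cup_mouth in the frame of collar above -0.005 m and linear speed of cup below 0.02 m/s); the robot touches nothing.
It fails at once if the mug is moved by more than 30 mm (distance of mug from where it was at the start of the episode above 0.03 m).
It fails at once if the padlock is moved by more than 30 mm (distance of padlock from where it was at the start of the episode above 0.03 m).
It fails at once if the cutter wheel is moved by more than 30 mm (distance of cutter_wheel from where it was at the start of the episode above 0.03 m).
It also fails if it takes over 51 s, if anything falls off the work surface, if the arm or the gripper's body presses on something with over 40 N, if the wrist force passes 120 N, or if a joint passes its speed limit or range.

### The arm

A 6-joint arm with a two-finger parallel gripper is mounted at the origin on a cart in front of the work surface, level with it; the furniture and walls round the work are solid. World frame = base frame: x ahead of the robot, y to its left, z up, the work surface at z = 0. Lengths are in m, angles in degrees, forces in N, time in s.
With the tool pointing down it reaches from about 0.4 to 0.825 m from the base axis. Payload 7 kg.
Tool frame: the origin (TCP) lies midway between the tips of the shut fingers; the grasp point (between the pads) lies r.grip_depth behind it (r.grip_depth is the distance from the TCP to the grasp point, in m); z points along the fingers, y is the line along which they close (so a half turn about z gives the same grasp; the last joint's range is limited). The gripper opens to 88 mm and grips with 3 to 60 N. Pads are 19 mm wide; open, the fingers measure 130 mm over their backs; the gripper's body (78 mm by 193 mm) begins 47 mm behind the grasp point.
Start: joints at [-54.54, 20.546, 0.682, 0, -70.136, -16.507], TCP at [0.219, -0.638, 0.227] pointing down, gripper open.
Joint ranges: [-176.03, 176.03], [-82.01, 121.73], [-58.28, 71.71], [-173.87, 95.51], [-174.79, -0.11], [-173.66, 173.66]. Speed limits (degrees/s): [136.94, 136.94, 172.46, 180, 180, 180].

### API

Orientations are given as [roll, pitch, yaw] about the fixed x, y, z axes, in that order (R = Rz(yaw) Ry(pitch) Rx(roll)).
In Python, from plant import r gives the robot as it stands.
- The arm moves only by the shell command python3 drive.py 'ROWS' [OPENING] [FORCE]. ROWS is a JSON list of rows, 1 to 12 of them, each of 6 numbers: dx, dy, dz in m, then a rotation vector rx, ry, rz in degrees; each row is the pose to reach, as a shift and turn from the pose commanded when the command began, along the tool's axes at that moment; what a row does not reach only later rows make up. A row lasts 1/12 s, in which the tool goes at most 0.0417 m and 7.16 degrees, less where a joint would pass 70% of its speed; a pose out of reach is approached as far as the arm can. OPENING is the finger opening in m, set as the command begins (- or left out keeps the last). The fingers move at their own pace and stop on an object; FORCE is the grip in N (left out, the last holds). Time passes only in rows, so rows that do not move let the fingers close. It prints the time, the measured TCP pose, the force, the opening and the grip force at its end.
- r.get_state(): the state, without advancing time (a new reading comes with each control period).
- r.capture(name): name is "side" or "top"; returns a dict with "frame" (400x640x3 uint8, red, green, blue), "z_map" (400x640 float32, m along the optical axis (not along the pixel's ray), 0 where there is no reading), "fx", "fy", "cx", "cy" (pixels), "cam_to_world" (4x4, takes a point from camera to world coordinates). Camera axes: x right, y down, z forward; pixel columns grow to the right and rows downward; lengths in m; the calibration is good to about 2 mm. A picture is of the moment at which its call begins.
- r.close_job(): hands the job in; it is judged then, once.
The state is a dict: "time_s": time; "joints": joint angles; "qd": joint speeds; "joint_torque": joint torques, N m; "tcp_pos": TCP position; "eef_rot": TCP orientation; "contact_force": force on the tool from outside, world axes, zero at the start; "moment": the same for the moment, N m; "gripper_width": finger opening in m; "gripper_force": force on a finger pad.
Only numpy, scipy, OpenCV 4.12 (cv2) and the standard library are available. Lean on these libraries where they do the work, as an engineer would, in place of code of your own. Each camera call takes 0.05 s, during which the arm holds its last target. There are 200 camera calls.

## Working session

There is one attempt and no reset: what is moved stays moved. The work goes in short steps, Python scripts to look and compute and a shell command to move; the robot and the scene stay as the last step left them, time stands still between calls to the robot, and variables do not carry over. Pictures are saved under pics/ and viewed, at most 10 in all, crops included, and the job is handed in when it is done.

```bash
ls; mkdir -p pics
python3 - <<'E'
from plant import r
import cv2,numpy as np,pickle
d={}
for n in("side","top"):
    c=r.capture(n); d[n]=c
    cv2.imwrite(f"pics/{n}0.png",c["frame"][:,:,::-1])
    print(n,c["fx"],c["cx"],c["cy"],np.round(c["cam_to_world"],3).tolist())
pickle.dump(d,open("d0.pkl","wb"))
print(r.get_state(),r.grip_depth)
E
```

```text
drive.py
pics
plant.py
side 360.81526151476004 321.10762202188835 189.7949726440118 [[-0.998, -0.039, 0.052, 0.47], [-0.065, 0.61, -0.79, 0.915], [-0.001, -0.791, -0.612, 0.707], [0.0, 0.0, 0.0, 1.0]]
top 378.70356086258187 312.58342514229844 199.44689683477907 [[0.008, -0.996, 0.091, 0.396], [-0.999, -0.011, -0.031, 0.17], [0.032, -0.09, -0.995, 1.027], [0.0, 0.0, 0.0, 1.0]]
{'time_s': 0.1, 'joints': array([-5.45408747e+01,  2.05856244e+01,  6.40211121e-01, -1.70094115e-02,
       -7.01374348e+01, -1.65069887e+01]), 'qd': array([-0.0333364 , -0.1243279 ,  0.17198663,  0.09111263,  0.08841411,
       -0.03434585]), 'joint_torque': array([-1.22962847e-03, -5.84163380e+01,  2.93754154e+01,  7.01558679e+00,
        1.01915500e-02, -6.80142057e-05]), 'tcp_pos': array([ 0.21905483, -0.63800557,  0.22574697]), 'eef_rot': array([ 1.79916023e+02, -8.20986575e-03, -1.61053648e+02]), 'contact_force': array([ 0.38110497, -0.72559443, -0.85426472]), 'moment': array([-0.07261515, -0.03595598,  0.00571299]), 'gripper_force': 0.0, 'gripper_width': 0.08762272031941129} 0.0188
```

View pics/top0.png

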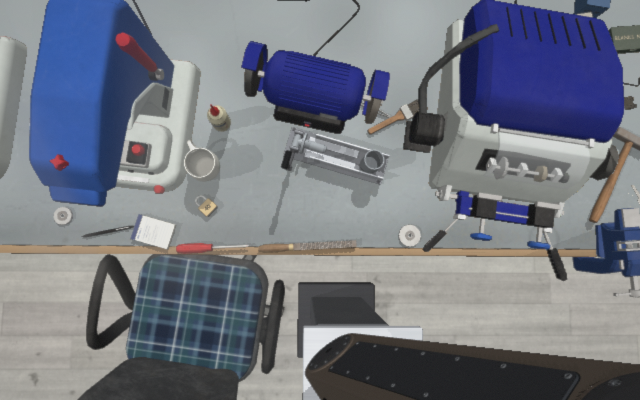

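View pics/side0.png

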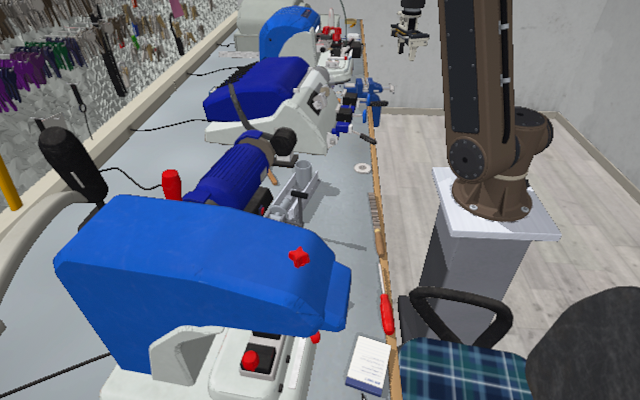

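Run:
```python
import cv2,numpy as np,pickle
d=pickle.load(open("d0.pkl","rb"))
a=cv2.resize(d["top"]["frame"][110:200,265:405],None,fx=5,fy=5,interpolation=cv2.INTER_CUBIC)[:,:700]
cv2.imwrite("pics/t1.png",a[:,:,::-1])
b=cv2.resize(d["side"]["frame"][140:240,240:380],None,fx=5,fy=5,interpolation=cv2.INTER_CUBIC)
cv2.imwrite("pics/s1.png",b[:,:,::-1])
open("h.py","w").write('''
import numpy as np,cv2,pickle
def P(c,u,v):
    z=c["z_map"][int(round(v)),int(round(u))]
    return (c["cam_to_world"]@np.array([(u-c["cx"])/c["fx"]*z,(v-c["cy"])/c["fy"]*z,z,1]))[:3]
def cloud(c):
    h,w=c["z_map"].shape; u,v=np.meshgrid(np.arange(w),np.arange(h)); z=c["z_map"].astype(float)
    p=np.stack([(u-c["cx"])/c["fx"]*z,(v-c["cy"])/c["fy"]*z,z,np.ones_like(z)],-1)@c["cam_to_world"].T
    return p[...,:3]
def ray(c,u,v,h):
    M=c["cam_to_world"]; d=M[:3,:3]@np.array([(u-c["cx"])/c["fx"],(v-c["cy"])/c["fy"],1]); o=M[:3,3]
    return o+d*(h-o[2])/d[2]
''')
from h import *
p=cloud(d["top"])
print("bench z",np.median(p[200:230,300:380,2]))
print("heightmap mm rows120-190 step3, cols 276-396 step 5")
for v in range(120,192,3): print(v,(p[v,276:397,2][::5]*1000).round().astype(int))
```

```text
bench z -0.0012146220307179822
heightmap mm rows120-190 step3, cols 276-396 step 5
120 [ 12  17  22  27  31  36  47  50  49  56  50  54  54 105  99   3  -3  -4
 125 137  -1  -3   9   9   9]
123 [  0   0  -3  13  18  28  46  34  40  44  49  49  54  46  -1   0  -1  -3
 103 109  -2  12   6   5  -2]
126 [ 0 -2 -1 -4 -5 -1 32 23 28 31 40 47 47 36 -2 -5 -3  2 -2 -1  9 12 -3  0
 -1]
129 [-2  3 -2  9  5  0 -2  0 12 21 22 29 33 25 -4 -1 -4 -3 -2 11  9 -2 -5  3
 -1]
132 [ 0 -3 -1  3 50 49  3  4 -4 -2 -2 14 18 10 -3 -1  0  1  1 12  0 -1 -6 -1
  5]
135 [ 1 -1 -3  7 41 38 60  4 41 38  1 -2  1  2  0 -1 -4 -5 -4  0 -5 -5 -1 -4
 -5]
138 [-2 -2  1  7 45  1 27  6  8 26 40 40 -1  1  3  1  0 -4  0 -2 -1 -4 -3 -2
 -2]
141 [-2  0  1  4 43 45 46 44  7  9 11 19 39 39 -2 -4 -2 -2  2 -1  0 -6  1  0
  0]
144 [-4  2 -2  5 42 59 47 47 46 42  9  9 10 22 36 41  0  0 -3 -1  0 -2  0 -4
  1]
147 [ 2  1  7 45 48 56 42 44 47 48 42  6  7 11 11 23 37 41 -1 -3 -3  0  0  0
  1]
150 [  0  -1 143  36  45  52  10   3  42  42   2  10  12   8   7  11   7  20
  38  85  85  -3  -1  -5  -1]
153 [  0  -2 147 143   4  37   9   9  10
[... 525 characters left out ...]
-3   0   1  -1   6   5   6  18  37  43   5  22
  64  82  82   6   0  -1  -1]
171 [  -2   -2   -4   -1   -1    1   -3   -2    1   -3   -4   -1    1    8
    8   19 1027   42   33   57    6    7   -1    1   -2]
174 [ 0  0 -4 -4  0 -2 -1  1 -3 -5  1 -1 -4 -2  4  4  6 12 37 40  5  8 -2 -2
  2]
177 [-3  0  2 -5 -2  1 -3 -2  0 -3 -2  2 -3 -3 -2 -1  5  4  3 19 36 40 -2 -4
  2]
180 [ 0  1 -2 -5 -2 -3  1 -2 -1 -2 -5 -1 -2  0 -2 -1 -4 -1  1  1  3  3 -1  1
 -1]
183 [ 0 -1 -2 -3  0 -5 -1 -3 -3  0  0 -4 -2 -2 -2 -5 -2 -3  3  0 -1 -2 -2  1
  0]
186 [ 0 -2 -2 -4  1 -6 -2 -2 -1 -2 -4 -2 -2 -2 -1  0 -2 -3  1 -3 -3 -2 -3  1
  0]
189 [-4 -1 -1 -1  3 -4  0 -4 -4 -1  2 -1  1 -3 -3 -2 -2 -1  2 -1 -2  0 -2 -2
 -1]
```

View pics/t1.png

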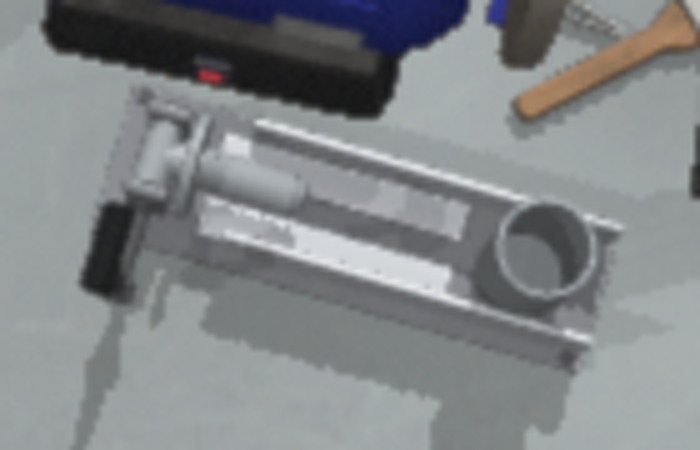

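View pics/s1.png

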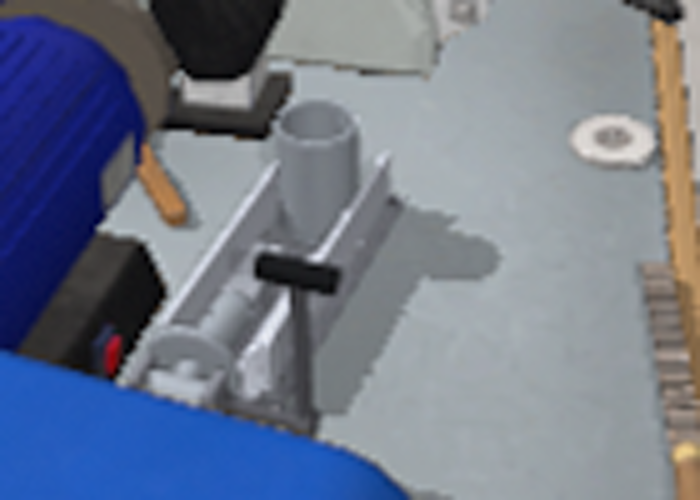

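Run:
```python
from h import *
d=pickle.load(open("d0.pkl","rb")); t=d["top"];s=d["side"]
T=lambda u,v,h:ray(t,265+(u-2)/5,110+(v-2)/5,h)
S=lambda u,v,h:ray(s,240+(u-2)/5,140+(v-2)/5,h)
fa,fb=T(257,123,.042),T(622,230,.042); na,nb=T(200,227,.042),T(590,342,.042)
print("far",fa,fb,"near",na,nb,np.linalg.norm(fa-fb))
for a,b in((fa,fb),(na,nb)): e=a-b; print("yaw",np.degrees(np.arctan2(e[1],e[0])))
print("cup top",T(545,250,.086),"side",S(318,122,.086))
print("grip top",T(107,250,.145),"side",S(298,272,.141))
print("side far rail end",S(280,163,.042),"near end",S(388,155,.042))
# two-view triangulation
def tri(a,b):
    R=[];q=[]
    for c,(u,v) in((t,(265+(a[0]-2)/5,110+(a[1]-2)/5)),(s,(240+(b[0]-2)/5,140+(b[1]-2)/5))):
        M=c["cam_to_world"];e=M[:3,:3]@np.array([(u-c["cx"])/c["fx"],(v-c["cy"])/c["fy"],1]);e/=np.linalg.norm(e)
        A=np.eye(3)-np.outer(e,e);R.append(A);q.append(A@M[:3,3])
    return np.linalg.solve(sum(R),sum(q))
print("tri cup",tri((545,250),(318,122)),"grip",tri((107,250),(298,270)))
p=cloud(t)
# rail fit by height
sub=p[120:190,285:395].reshape(-1,3); 
yaw=np.arctan2(*( (fa-fb)[[1,0]] )); 
ex=np.array([np.cos(yaw),np.sin(yaw),0]);ey=np.array([-ex[1],ex[0],0])
c=T(545,250,.086)*[1,1,0]
m=(sub[:,2]>.034)&(sub[:,2]<.05); q=sub[m]-c
X=q@ex;Y=q@ey
for lo,hi in((-60,-20),(20,60)):
    k=(Y*1e3>lo)&(Y*1e3<hi)&(X<.14); f=np.polyfit(X[k],Y[k],1); print("rail",f,k.sum(),X[k].min(),X[k].max())
print(np.degrees(yaw))
# obstacles above 0.12 near
b=p[60:200,230:450]; 
for x in np.arange(.3,.75,.05):
  print(round(x,2),[int(1000*max([0]+list(b[...,2][(abs(b[...,0]-x)<.025)&(abs(b[...,1]-y)<.025)]))) for y in np.arange(-.2,.4,.05)])
```

```text
far [0.65949816 0.13127558 0.042     ] [ 0.60468704 -0.06338398  0.042     ] near [0.60298501 0.16098847 0.042     ] [ 0.54434275 -0.04572804  0.042     ] 0.2022290792248937
yaw 74.27414915471446
yaw 74.1621859440284
cup top [ 0.58448312 -0.01355273  0.086     ] side [ 0.58665889 -0.01268881  0.086     ]
grip top [0.56965648 0.20565526 0.145     ] side [0.57224101 0.20611123 0.141     ]
side far rail end [ 0.61437399 -0.02967209  0.042     ] near end [ 0.54572325 -0.04305506  0.042     ]
tri cup [ 0.58575759 -0.01379014  0.08504598] grip [0.57128019 0.20577918 0.1418269 ]
rail [-0.02045846 -0.03116736] 143 -0.043471265495953614 0.13986015987688732
rail [0.00616418 0.02875655] 160 -0.04336772685373763 0.13943970913773318
74.27414915471446
0.3 [0, 0, 0, 0, 0, 0, 0, 0, 0, 0, 0, 0, 0]
0.35 [0, 0, 0, 0, 0, 0, 0, 0, 0, 0, 0, 0, 0]
0.4 [0, 0, 0, 0, 0, 0, 0, 1027, 0, 0, 0, 0, 0]
0.45 [0, 0, 0, 0, 0, 0, 0, 0, 0, 0, 0, 0, 0]
0.5 [95, 71, 3, 3, 3, 3, 5, 4, 3, 3, 3, 4, 0]
0.55 [138, 109, 4, 87, 87, 43, 10, 3, 150, 3, 3, 3, 0]
0.6 [153, 96, 4, 88, 88, 42, 49, 61, 149, 3, 5, 2, 0]
0.65 [142, 128, 125, 3, 146, 44, 50, 66, 52, 4, 4, 4, 0]
0.7 [127, 127, 125, 132, 196, 189, 189, 185, 176, 164, 4, 8, 0]
```

```bash
cat >> h.py <<'E'
O=np.array([.5966,.0223,0]);ex=np.array([.2745,.9616,0]);ey=np.array([-.9616,.2745,0])
def W(x,y,z): return O+ex*x/1e3+ey*y/1e3+np.array([0,0,z/1e3])
E
python3 - <<'E'
from h import *
d=pickle.load(open("d0.pkl","rb"))
q=np.concatenate([cloud(d[k])[::1,::1].reshape(-1,3) for k in("top","side")])
q=q[(q[:,0]>.3)&(q[:,0]<.85)&(q[:,1]>-.35)&(q[:,1]<.5)&(q[:,2]<.5)]-O
S=np.stack([q@ex*1e3,q@ey*1e3,q[:,2]*1e3],1)
def clr(x,y,yaw,exclude):
    a=np.radians(yaw);l=np.array([np.cos(a),np.sin(a)]);w=np.array([-l[1],l[0]])
    dd=S[:,:2]-[x,y]
    m=(abs(dd@l)<104)&(abs(dd@w)<47)
    e=(S[:,0]>-85)&(S[:,0]<200)&(abs(S[:,1])<30) if exclude else False
    m&=~e
    return int(np.percentile(S[m,2],99.7)) if m.any() else 0
print("yaw of long axis rel stand x; max height under body")
for yaw in range(-90,90,15):
    print(yaw,[clr(x,0,yaw,True) for x in(-105,-85,-60,-40,-10,20,46)],"| lever",[clr(x,85,yaw,False) for x in (230,275)])
E
```

```text
yaw of long axis rel stand x; max height under body<stdin>:11: DeprecationWarning: Bitwise inversion '~' on bool is deprecated and will be removed in Python 3.16. This returns the bitwise inversion of the underlying int object and is usually not what you expect from negating a bool. Use the 'not' operator for boolean negation or ~int(x) if you really want the bitwise inversion of the underlying int.
Traceback (most recent call last):
numpy._core._exceptions._UFuncOutputCastingError: Cannot cast ufunc 'bitwise_and' output from dtype('int64') to dtype('bool') with casting rule 'same_kind'
```

```bash
cat > clr.py <<'E'
from h import *
d=pickle.load(open("d0.pkl","rb"))
q=np.concatenate([cloud(d[k]).reshape(-1,3) for k in("top","side")])
q=q[(q[:,0]>.3)&(q[:,0]<.85)&(q[:,1]>-.35)&(q[:,1]<.5)&(q[:,2]<.5)]-O
S=np.stack([q@ex*1e3,q@ey*1e3,q[:,2]*1e3],1)
E
python3 - <<'E'
from clr import *
def clr(x,y,yaw,exclude):
    a=np.radians(yaw);l=np.array([np.cos(a),np.sin(a)]);w=np.array([-l[1],l[0]])
    dd=S[:,:2]-[x,y]
    m=(abs(dd@l)<104)&(abs(dd@w)<47)
    if exclude: m&=~((S[:,0]>-85)&(S[:,0]<200)&(abs(S[:,1])<30))
    return int(np.percentile(S[m,2],99.7)) if m.any() else 0
print("yaw of long axis rel stand x; max height under body")
for yaw in range(-90,90,15):
    print(yaw,[clr(x,0,yaw,True) for x in(-105,-85,-60,-40,-10,20,46)],"| lever",[clr(x,85,yaw,False) for x in (230,275)])
E
```

```text
yaw of long axis rel stand x; max height under body
-90 [123, 123, 43, 171, 173, 181, 185] | lever [7, 4]
-75 [123, 44, 162, 168, 173, 177, 182] | lever [3, 4]
-60 [44, 42, 151, 168, 176, 177, 184] | lever [147, 72]
-45 [42, 43, 155, 172, 162, 181, 184] | lever [148, 3]
-30 [60, 43, 162, 146, 170, 175, 176] | lever [149, 146]
-15 [118, 44, 44, 44, 150, 156, 157] | lever [149, 149]
0 [147, 43, 44, 44, 44, 44, 44] | lever [149, 148]
15 [157, 43, 44, 44, 44, 44, 44] | lever [149, 149]
30 [136, 113, 116, 92, 44, 44, 143] | lever [149, 149]
45 [150, 123, 114, 43, 43, 153, 173] | lever [149, 86]
60 [155, 122, 112, 87, 138, 177, 169] | lever [149, 85]
75 [123, 121, 118, 84, 176, 173, 183] | lever [144, 4]
```

```bash
python3 - <<'E'
from clr import *
def clr(x,y):
    m=(abs(S[:,0]-x)<100)&(abs(S[:,1]-y)<42)&~((S[:,0]>-85)&(S[:,0]<200)&(abs(S[:,1])<30))
    return int(np.percentile(S[m,2],99.7))
print([(x,y,clr(x,y)) for x in(-90,-93,-96,-100) for y in(0,6)])
p=cloud(d["top"]).reshape(-1,3)
for a,b in(((.219,-.638),(.45,-.1)),((.45,-.1),(.57,-.068))):
  for f in np.linspace(0,1,6):
    c=np.array(a)*(1-f)+np.array(b)*f
    k=(np.hypot(*(p[:,:2]-c).T)<.13)&(p[:,2]<.6); print(c.round(2),p[k,2].max().round(2) if k.any() else None)
from scipy.spatial.transform import Rotation as R
R0=R.from_euler('xyz',[180,0,-161.054],degrees=True).as_matrix(); p0=np.array([.219,-.638,.2265])
for w in([.45,-.1,.36],W(-93,0,200),W(-93,0,80)): print(np.round(w,4),np.round(R0.T@(np.array(w)-p0),4))
E
python3 drive.py '[[-0.02,0.02,-0.03,0,0,2],[-0.05,0.05,-0.05,0,0,5],[-0.075,0.08,-0.05,0,0,8],[-0.1,0.11,-0.05,0,0,11],[-0.125,0.14,-0.05,0,0,14],[-0.15,0.17,-0.05,0,0,17],[-0.175,0.2,-0.05,0,0,20],[-0.2,0.23,-0.05,0,0,23],[-0.225,0.26,-0.05,0,0,26],[-0.25,0.29,-0.05,0,0,29],[-0.275,0.31,-0.05,0,0,32],[-0.3,0.33,-0.05,0,0,34.9]]' 0 20
cat > go.py <<'E'
import sys
from h import *
from plant import r
from scipy.spatial.transform import Rotation as R
s=r.get_state(); p=s["tcp_pos"];M=R.from_euler('xyz',s["eef_rot"],degrees=True).as_matrix()
q=p-O; print("stand",(np.array([q@ex,q@ey,q[2]])*1e3).round(1),"rpy",s["eef_rot"].round(2),"t",s["time_s"],"F",s["contact_force"].round(1),"w",s["gripper_width"])
print("ty.ex",M[:,1]@ex,"yaw err",np.degrees(np.arctan2(M[:,1]@ey,M[:,1]@ex)))
a=[float(v) for v in sys.argv[1:]]
for i in range(0,len(a),3): print(a[i:i+3],(M.T@(W(*a[i:i+3])-p)).round(4))
E
python3 go.py -93 0 200 -93 0 80
```

```text
time_s: 1.1
tcp_pos: [0.3959, -0.2269, 0.2768]
eef_rot: [180.0, 0.0, 163.9]
contact_force: [0.9, -0.9, 0.7]
gripper_width: 0.0132
gripper_force: 0.0
stand [-294.8  124.6  276.8] rpy [1.7998e+02 4.0000e-02 1.6394e+02] t 1.1 F [ 0.9 -0.9  0.7] w 0.013162746077605564
ty.ex 1.0000098727701314 yaw err -0.12743757667221084
[-93.0, 0.0, 200.0] [-0.1241  0.202   0.077 ]
[-93.0, 0.0, 80.0] [-0.124  0.202  0.197]
```

```bash
python3 drive.py '[[-0.015,0.025,0,0,0,0],[-0.035,0.055,0,0,0,0],[-0.055,0.085,0,0,0,0],[-0.075,0.12,0,0,0,0],[-0.095,0.15,0.01,0,0,0],[-0.11,0.18,0.03,0,0,0],[-0.124,0.202,0.06,0,0,0],[-0.124,0.202,0.1,0,0,0],[-0.124,0.202,0.14,0,0,0],[-0.124,0.202,0.17,0,0,0],[-0.124,0.202,0.197,0,0,0],[-0.124,0.202,0.199,0,0,0]]'
python3 go.py
python3 - <<'E'
from plant import r
import cv2
a=r.capture("side")["frame"][100:240,220:400]; b=r.capture("top")["frame"][90:210,230:430]
cv2.imwrite("pics/m1.png",cv2.vconcat([cv2.resize(a,(540,300)),cv2.resize(b,(540,300))])[:,:,::-1])
E
```

```text
time_s: 2.1
tcp_pos: [0.5666, -0.069, 0.072]
eef_rot: [-179.8, -0.5, 164.0]
contact_force: [-1.3, -0.9, -0.0]
gripper_width: 0.0003
gripper_force: 0.0
stand [-96.    3.8  72. ] rpy [-179.81   -0.5   164.  ] t 2.1 F [-1.3 -0.9 -0. ] w 0.00033187498328200303
ty.ex 1.0000062142891162 yaw err -0.0658579953769998
```

View pics/m1.png

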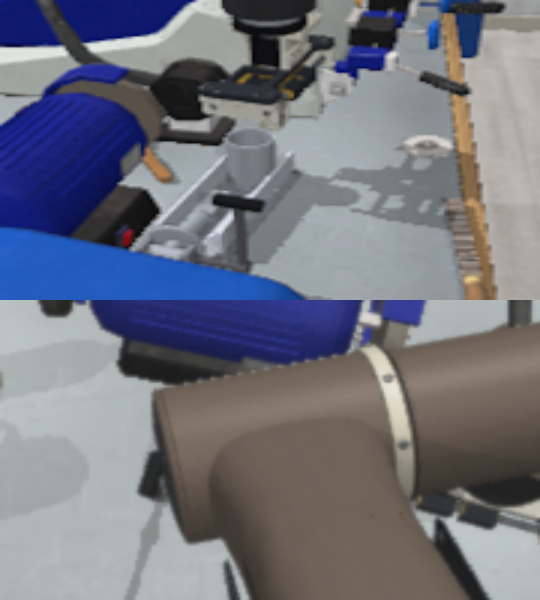

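```bash
python3 drive.py '[[0,0.006,0,0,0,0],[0,0.012,0,0,0,0],[0,0.018,0,0,0,0],[0,0.024,0,0,0,0],[0,0.03,0,0,0,0],[0,0.035,0,0,0,0],[0,0.04,0,0,0,0],[0,0.045,0,0,0,0],[0,0.05,0,0,0,0],[0,0.055,0,0,0,0],[0,0.06,0,0,0,0],[0,0.06,0,0,0,0]]'
python3 go.py
python3 - <<'E'
from plant import r
import cv2
a=r.capture("side")["frame"][120:240,240:380]
cv2.imwrite("pics/m2.png",cv2.resize(a,(560,480))[:,:,::-1])
E
```

```text
time_s: 3.2
tcp_pos: [0.5873, -0.0101, 0.0775]
eef_rot: [180.0, 0.0, 164.1]
contact_force: [0.0, 0.2, -0.1]
gripper_width: 0.0005
gripper_force: 0.0
stand [-33.8   0.   77.5] rpy [1.7999e+02 1.0000e-02 1.6409e+02] t 3.2 F [ 0.   0.2 -0.1] w 0.0004602946492255772
ty.ex 1.0000123542912567 yaw err 0.0174114277118617
```

View pics/m2.png

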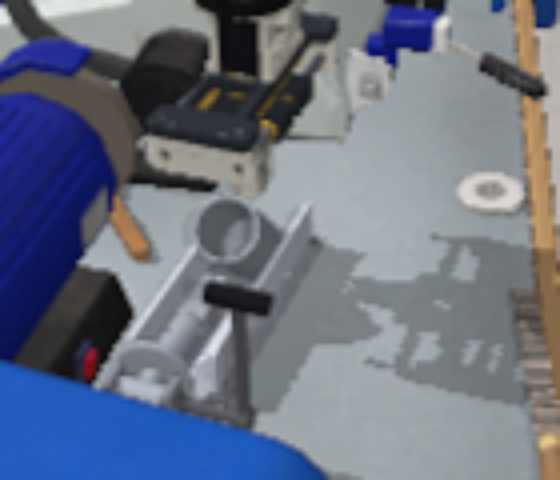

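```bash
python3 drive.py '[[0,-0.008,0.005,0,0,0],[0,-0.014,0.02,0,0,0],[0,-0.014,0.035,0,0,0],[0,-0.014,0.04,0,0,0],[0,-0.01,0.04,0,0,0],[0,-0.004,0.04,0,0,0],[0,0.002,0.04,0,0,0],[0,0.008,0.04,0,0,0],[0,0.014,0.04,0,0,0],[0,0.02,0.04,0,0,0],[0,0.026,0.04,0,0,0],[0,0.032,0.04,0,0,0]]'
python3 go.py
python3 drive.py '[[0,0.006,0,0,0,0],[0,0.012,0,0,0,0],[0,0.018,0,0,0,0],[0,0.024,0,0,0,0],[0,0.03,0,0,0,0],[0,0.034,0,0,0,0],[0,0.038,0,0,0,0],[0,0.04,0,0,0,0],[0,0.04,0,0,0,0]]'
python3 go.py
python3 - <<'E'
from plant import r
import cv2
a=r.capture("side")["frame"][120:240,240:380]
cv2.imwrite("pics/m3.png",cv2.resize(a,(560,480))[:,:,::-1])
E
```

```text
time_s: 4.25
tcp_pos: [0.5962, 0.0203, 0.0381]
eef_rot: [-180.0, 0.0, 164.1]
contact_force: [0.3, -4.0, 3.8]
gripper_width: 0.0004
gripper_force: 2.3
stand [-2.1 -0.2 38.1] rpy [-1.8000e+02  4.0000e-02  1.6408e+02] t 4.25 F [ 0.3 -4.   3.8] w 0.00036173570167233793
ty.ex 1.0000123895301753 yaw err 0.009616689954132788
time_s: 5.0
tcp_pos: [0.6071, 0.0587, 0.0378]
eef_rot: [180.0, 0.0, 164.1]
contact_force: [0.4, -2.1, 2.1]
gripper_width: 0.0001
gripper_force: 1.3
stand [37.9 -0.1 37.8] rpy [1.8000e+02 2.0000e-02 1.6407e+02] t 5.0 F [ 0.4 -2.1  2.1] w 0.0001337514370583919
ty.ex 1.000012397783292 yaw err 0.006280277088512354
```

View pics/m3.png

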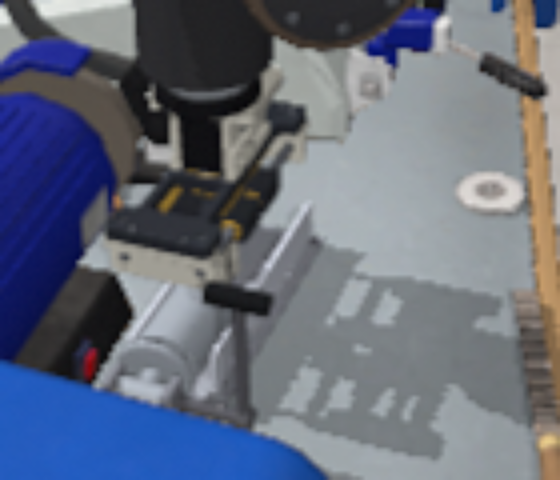

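```bash
python3 drive.py '[[0,0.002,0,0,0,0],[0,0.004,0,0,0,0],[0,0.004,0,0,0,0]]';python3 drive.py '[[0,0.002,0,0,0,0],[0,0.002,0,0,0,0]]'; python3 drive.py '[[0,0.002,0,0,0,0],[0,0.002,0,0,0,0]]'; python3 go.py
```

```text
time_s: 5.3
tcp_pos: [0.608, 0.0624, 0.0375]
eef_rot: [180.0, 0.0, 164.1]
contact_force: [0.6, -1.9, 2.7]
gripper_width: 0.0003
gripper_force: 1.3
time_s: 5.47
tcp_pos: [0.6085, 0.0643, 0.0375]
eef_rot: [180.0, -0.0, 164.1]
contact_force: [-0.0, -2.1, 2.3]
gripper_width: 0.0002
gripper_force: 1.4
time_s: 5.63
tcp_pos: [0.609, 0.0662, 0.0375]
eef_rot: [180.0, -0.0, 164.1]
contact_force: [-1.0, -3.1, 3.0]
gripper_width: 0.0006
gripper_force: 1.3
stand [45.6  0.1 37.5] rpy [180.    -0.   164.06] t 5.6333 F [-1.  -3.1  3. ] w 0.0005590967423629372
ty.ex 1.000012383447948 yaw err -0.010807220187734723
```

```bash
for i in 1 2 3; do python3 drive.py '[[0,0.0015,0,0,0,0],[0,0.0015,0,0,0,0]]' | sed -n '1,4p'; done; python3 go.py
```

```text
time_s: 5.8
tcp_pos: [0.6094, 0.0676, 0.0375]
eef_rot: [180.0, 0.0, 164.1]
contact_force: [-0.8, -1.5, 2.2]
time_s: 5.97
tcp_pos: [0.6097, 0.0688, 0.0376]
eef_rot: [-180.0, -0.0, 164.1]
contact_force: [-0.3, -3.2, 2.6]
time_s: 6.13
tcp_pos: [0.6097, 0.0693, 0.0377]
eef_rot: [-179.9, -0.0, 164.1]
contact_force: [-0.9, -8.2, 4.8]
stand [48.8  0.3 37.7] rpy [-1.7990e+02 -4.0000e-02  1.6405e+02] t 6.1333 F [-0.9 -8.2  4.8] w 0.00022281360661937258
ty.ex 1.0000108940045551 yaw err -0.014576130130358807
```

```bash
python3 drive.py '[[0,0.0005,0,0,0,0],[0,0.0005,0,0,0,0],[0,0.0005,0,0,0,0],[0,-0.006,0,0,0,0],[0,-0.015,0,0,0,0],[0,-0.02,-0.025,0,0,0],[0,-0.02,-0.06,0,0,0],[0,-0.02,-0.09,0,0,0],[0.025,-0.02,-0.097,0,0,0],[0.055,-0.01,-0.097,0,0,0],[0.08,0.01,-0.097,0,0,0],[0.08,0.04,-0.097,0,0,0]]'
python3 drive.py '[[0,0.02,0,0,0,0],[0,0.04,0,0,0,0],[0,0.043,0,0,0,0],[0,0.043,0,0,0,0]]'
python3 go.py
python3 - <<'E'
from plant import r
from h import *
import pickle
a=r.capture("side")
cv2.imwrite("pics/m4.png",cv2.resize(a["frame"][120:240,240:380],(700,600))[:,:,::-1])
E
```

```text
time_s: 7.13
tcp_pos: [0.5398, 0.13, 0.1349]
eef_rot: [179.9, -0.1, 163.9]
contact_force: [0.4, -0.5, 0.1]
gripper_width: -0.0001
gripper_force: 0.0
time_s: 7.47
tcp_pos: [0.5568, 0.1733, 0.1338]
eef_rot: [-180.0, -0.0, 164.1]
contact_force: [0.7, -0.9, 0.1]
gripper_width: 0.0004
gripper_force: 0.0
stand [134.3  79.8 133.8] rpy [-1.7997e+02 -3.0000e-02  1.6412e+02] t 7.4667 F [ 0.7 -0.9  0.1] w 0.0003799186483065177
ty.ex 1.000011845590075 yaw err 0.05456106327638618
```

View pics/m4.png

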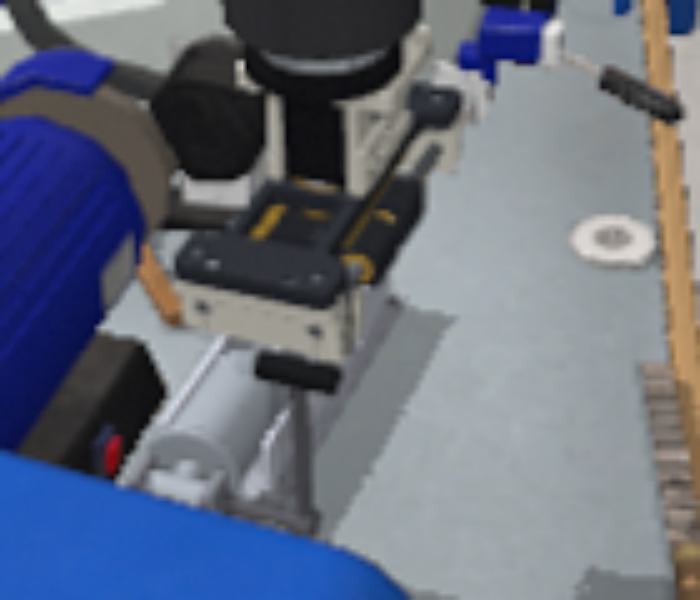

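```bash
python3 - <<'E'
from clr import *
m0=~((abs(S[:,0]-170)<25)&(abs(S[:,1]-75)<35))
for x,y in((160,80),(215,80),(250,80),(258,80),(258,88),(265,85)):
    m=(abs(S[:,0]-x)<108)&(abs(S[:,1]-y)<50)&m0&(S[:,2]>60)
    print(x,y,S[m].shape, np.percentile(S[m],[0,50,100],axis=0).round() if m.any() else None)
E
python3 drive.py '[[0,0.005,0.003,0,0,0],[0,0.009,0.003,0,0,0],[0,0.013,0.003,0,0,0],[0,0.018,0.003,0,0,0],[0,0.023,0.003,0,0,0],[0,0.028,0.004,0,0,0],[0,0.033,0.005,0,0,0],[0,0.038,0.006,0,0,0],[0,0.038,0.006,0,0,0]]'
python3 go.py
```

```text
160 80 (0, 3) None
215 80 (0, 3) None
250 80 (46, 3) [[341. 101.  61.]
 [346. 116.  78.]
 [357. 130.  89.]]
258 80 (53, 3) [[341.  99.  61.]
 [347. 114.  79.]
 [365. 130.  89.]]
258 88 (68, 3) [[339.  99.  61.]
 [345. 118.  78.]
 [365. 138.  89.]]
265 85 (64, 3) [[339.  99.  61.]
 [346. 116.  79.]
 [371. 134.  89.]]
time_s: 8.27
tcp_pos: [0.5669, 0.2097, 0.1285]
eef_rot: [180.0, 0.0, 164.1]
contact_force: [0.7, 0.7, 0.4]
gripper_width: 0.0003
gripper_force: 0.0
stand [172.   80.  128.5] rpy [1.7997e+02 2.0000e-02 1.6408e+02] t 8.2667 F [0.7 0.7 0.4] w 0.0002599810198294411
ty.ex 1.0000121952384406 yaw err 0.014566012397136438
```

```bash
python3 drive.py '[[0,0.005,0.002,0,0,0],[0,0.01,0.004,0,0,0],[0,0.015,0.006,0,0,0],[0,0.02,0.009,0,0,0],[0,0.025,0.012,0,0,0],[0,0.03,0.015,0,0,0],[0,0.035,0.018,0,0,0],[0,0.04,0.022,0,0,0],[0,0.043,0.024,0,0,0]]'
python3 go.py
python3 - <<'E'
from plant import r
from h import *
a=r.capture("side")
cv2.imwrite("pics/m5.png",cv2.resize(a["frame"][120:240,240:380],(700,600))[:,:,::-1])
E
```

```text
time_s: 9.02
tcp_pos: [0.5787, 0.2508, 0.104]
eef_rot: [180.0, 0.0, 164.1]
contact_force: [-0.6, -2.2, 4.7]
gripper_width: 0.0004
gripper_force: 1.9
stand [214.8  80.  104. ] rpy [1.7998e+02 1.0000e-02 1.6407e+02] t 9.0167 F [-0.6 -2.2  4.7] w 0.0004237248606407065
ty.ex 1.0000123364991422 yaw err 0.005455180077951105
```

View pics/m5.png

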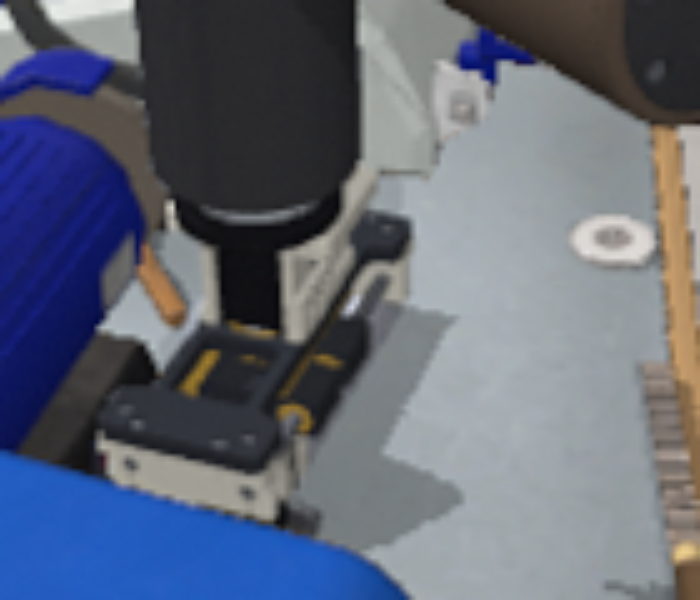

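```bash
python3 drive.py '[[0,-0.006,0,0,0,0],[0,-0.006,-0.02,0,0,0],[0,-0.006,-0.034,0,0,0],[0,0.015,-0.034,0,0,0],[0,0.035,-0.034,0,0,0],[0,0.044,-0.034,0,0,0],[0,0.044,-0.024,0,0,0],[0,0.044,-0.016,0,0,0],[0,0.044,-0.01,0,0,0],[0,0.044,-0.004,0,0,0],[0,0.044,0.002,0,0,0],[0,0.044,0.007,0,0,0]]'
python3 drive.py '[[0,0,0.005,0,0,0],[0,0,0.01,0,0,0],[0,0,0.015,0,0,0],[0,0,0.02,0,0,0],[0,0,0.025,0,0,0],[0,0,0.03,0,0,0],[0,0,0.034,0,0,0],[0,0,0.038,0,0,0],[0,0,0.042,0,0,0],[0,0,0.044,0,0,0]]'
python3 go.py
```

```text
time_s: 10.07
tcp_pos: [0.5938, 0.3026, 0.1029]
eef_rot: [178.8, 0.4, 164.2]
contact_force: [-14.4, 38.1, 29.3]
gripper_width: 0.0005
gripper_force: 20.4
time_s: 10.9
tcp_pos: [0.5894, 0.2905, 0.0521]
eef_rot: [-179.9, -0.1, 164.0]
contact_force: [-0.3, -0.2, 1.9]
gripper_width: 0.0002
gripper_force: 0.9
stand [255.9  80.6  52.1] rpy [-1.7986e+02 -1.0000e-01  1.6400e+02] t 10.9 F [-0.3 -0.2  1.9] w 0.0001932554694641442
ty.ex 1.0000086006098863 yaw err -0.06431678623307241
```

```bash
python3 drive.py '[[0,0.003,-0.02,0,0,0],[0,0.003,-0.05,0,0,0],[0,0.003,-0.09,0,0,0],[0,0,-0.13,0,0,0],[0,0,-0.17,0,0,0],[0.04,-0.02,-0.2,0,0,0],[0.08,-0.05,-0.22,0,0,0],[0.12,-0.08,-0.22,0,0,0],[0.15,-0.1,-0.22,0,0,0],[0.16,-0.1,-0.22,0,0,0]]'
python3 - <<'E'
from plant import r
from h import *
a=r.capture("side");b=r.capture("top");pickle.dump({"side":a,"top":b},open("d1.pkl","wb"))
cv2.imwrite("pics/m6.png",cv2.vconcat([cv2.resize(a["frame"][140:230,240:380],(560,360-60)),cv2.resize(b["frame"][110:185,250:390],(560,300))])[:,:,::-1])
E
```

```text
time_s: 11.73
tcp_pos: [0.4065, 0.2364, 0.2723]
eef_rot: [-179.8, -0.1, 163.9]
contact_force: [-0.7, 1.6, 1.0]
gripper_width: 0.0007
gripper_force: 0.0
```

View pics/m6.png

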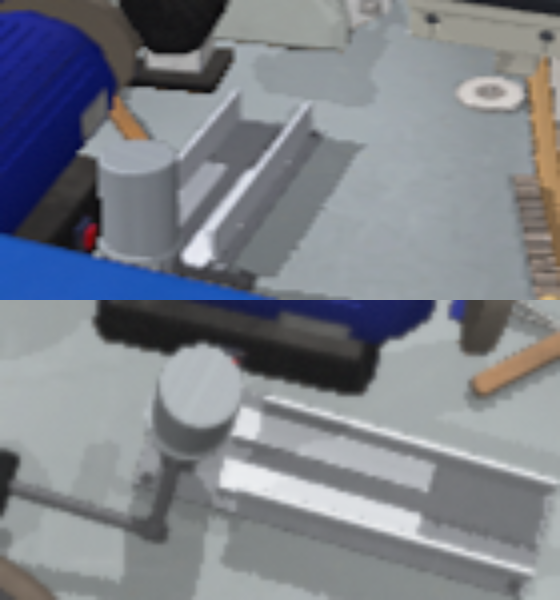

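Run:
```python
from h import *
d=pickle.load(open("d1.pkl","rb"));p=cloud(d["top"]);f=d["top"]["frame"]
q=p-O;X=q@ex*1e3;Y=q@ey*1e3;Z=q[...,2]*1e3
m=(abs(X-270)<35)&(abs(Y-75)<28)&(Z>15)&(Z<90)&(f.max(-1)<60)
print("grip",m.sum(),[np.percentile(a[m],[5,50,95]).round() for a in(X,Y,Z)])
m=(abs(X-170)<20)&(abs(Y)<20)&(Z>120)
A=np.c_[X[m],Y[m],np.ones(m.sum())];c=np.linalg.lstsq(A,Z[m],rcond=None)[0];print("cup top",m.sum(),np.median(X[m]),np.median(Y[m]),np.median(Z[m]),"tilt deg",np.degrees(c[:2]))
k=(abs(X-200)<15)&(abs(Y-75)<8)&(Z>15); print("rod@200",np.median(Z[k]));k=(abs(X-245)<8)&(abs(Y-75)<8)&(Z>15); print("rod@245",np.median(Z[k]))
```

```text
grip 68 [array([267., 271., 276.]), array([58., 78., 95.]), array([47., 51., 54.])]
cup top 213 166.0783465100871 0.6697341684964963 137.5628934685572 tilt deg [ 1.05882372 -1.76018728]
rod@200 41.865062641895875
rod@245 44.797353557220255
```

```bash
python3 drive.py '[[0,0,0,0,0,0],[0,0,0,0,0,0]]' >/dev/null; python3 go.py 268 80 110 268 80 60 268 80 43
```

```text
stand [157.1 239.9 272.8] rpy [-1.7991e+02 -3.0000e-02  1.6402e+02] t 12.0 F [-0.3 -0.4 -0.1] w 0.0003948068972065707
ty.ex 1.000010782160929 yaw err -0.04809696019134887
[268.0, 80.0, 110.0] [-0.1599  0.1113  0.1626]
[268.0, 80.0, 60.0] [-0.1599  0.1114  0.2126]
[268.0, 80.0, 43.0] [-0.1599  0.1114  0.2296]
```

```bash
python3 drive.py '[[-0.03,0.02,0,0,0,0],[-0.06,0.045,0,0,0,0],[-0.09,0.07,0,0,0,0],[-0.12,0.095,0.01,0,0,0],[-0.15,0.111,0.04,0,0,0],[-0.16,0.111,0.08,0,0,0],[-0.16,0.111,0.12,0,0,0],[-0.16,0.111,0.15,0,0,0],[-0.16,0.111,0.18,0,0,0],[-0.16,0.111,0.2,0,0,0],[-0.16,0.111,0.21,0,0,0],[-0.16,0.111,0.21,0,0,0]]'
python3 drive.py '[[0,0,0.004,0,0,0],[0,0,0.008,0,0,0],[0,0,0.011,0,0,0],[0,0,0.014,0,0,0],[0,0,0.014,0,0,0]]'
for i in 1 2; do python3 drive.py '[[0,0,0.0015,0,0,0],[0,0,0.0015,0,0,0]]'|sed -n '2p;4p'; done; python3 go.py
```

```text
time_s: 13.0
tcp_pos: [0.5925, 0.3008, 0.059]
eef_rot: [-179.6, -0.2, 164.0]
contact_force: [-0.1, -0.8, -0.6]
gripper_width: 0.0004
gripper_force: 0.0
time_s: 13.42
tcp_pos: [0.5941, 0.3035, 0.0504]
eef_rot: [179.9, 0.1, 164.1]
contact_force: [-0.7, 0.2, -0.3]
gripper_width: 0.0006
gripper_force: 0.1
tcp_pos: [0.594, 0.3035, 0.0489]
contact_force: [1.0, 1.9, 2.0]
tcp_pos: [0.5937, 0.3032, 0.0468]
contact_force: [1.5, 1.4, 2.3]
stand [269.3  79.9  46.8] rpy [1.7995e+02 3.0000e-02 1.6406e+02] t 13.75 F [1.5 1.4 2.3] w 0.0008819747586429436
ty.ex 1.000012047500868 yaw err -0.004776760470479085
```

```bash
for i in 1 2 3; do python3 drive.py '[[0,0,0.0015,0,0,0],[0,0,0.0015,0,0,0]]'|sed -n '2p;4p'; done
```

```text
tcp_pos: [0.5934, 0.3028, 0.0449]
contact_force: [1.5, 1.4, 1.9]
tcp_pos: [0.5935, 0.3029, 0.0441]
contact_force: [-0.7, 1.7, 6.8]
tcp_pos: [0.5936, 0.303, 0.0437]
contact_force: [-4.2, 0.7, 14.7]
```

```bash
python3 drive.py '[[0,0,-0.01,0,0,0],[0,0,-0.04,0,0,0],[0,0,-0.08,0,0,0],[0,0,-0.12,0,0,0],[0.03,-0.01,-0.15,0,0,0],[0.07,-0.04,-0.17,0,0,0],[0.11,-0.07,-0.18,0,0,0],[0.15,-0.1,-0.18,0,0,0],[0.16,-0.1,-0.18,0,0,0],[0.16,-0.1,-0.18,0,0,0]]' | tail -3
python3 - <<'E'
from plant import r
from h import *
b=r.capture("top");p=cloud(b);f=b["frame"]
q=p-O;X=q@ex*1e3;Y=q@ey*1e3;Z=q[...,2]*1e3
m=(abs(X-270)<35)&(abs(Y-75)<28)&(Z>15)&(Z<90)&(f.max(-1)<60)
print("grip",m.sum(),[np.percentile(a[m],[5,50,95]).round() for a in(X,Y,Z)])
m=(abs(X-170)<20)&(abs(Y)<20)&(Z>120)
A=np.c_[X[m],Y[m],np.ones(m.sum())];c=np.linalg.lstsq(A,Z[m],rcond=None)[0];print("cup",np.median(X[m]),np.median(Y[m]),np.median(Z[m]),np.degrees(c[:2]))
E
```

```text
contact_force: [-0.6, -0.5, -0.7]
gripper_width: 0.0005
gripper_force: 0.0
grip 69 [array([266., 272., 277.]), array([58., 77., 94.]), array([38., 41., 45.])]
cup 169.3040269858889 0.7789038753910835 137.68021171619665 [-0.47552686 -1.32173741]
```

Grip top is at about 42 mm (44 expected). The cup's top is level at about 138 mm (139 expected) and centred on the hinge, so I'm handing in.

```bash
python3 -c "
from plant import r
print(r.close_job())"
```

```text
the job is handed in; nothing more can be done
None
```

I handed the job in with the cup upside down on the upright peg, rim on the collar and lever pressed to its end stop. The hand-in returned no verdict, and I did not measure the bystanders at the end; one lever push slipped and briefly read about 50 N.

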